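Refit the filter plate in the blower's intake box

ROBOT

A 6-joint arm with a two-finger parallel gripper is mounted at the origin on a cart in front of the work surface, level with it; the furniture and walls round the work are solid. World frame = base frame: x ahead of the robot, y to its left, z up, the work surface at z = 0. Lengths are in m, angles in rad, forces in N, time in s.
With the tool pointing down it reaches from about 0.3 to 0.85 m from the base axis. Payload 4.2 kg.
Tool frame: the origin (TCP) lies on the centre line of the jaws, within the pads' length; the fingertips stand 17 mm ahead of it and the grasp point (between the pads) lies 2 mm behind it (env.finger_overhang is the distance from the TCP to the fingertips, in m); x points along the fingers, y is the direction in which the jaws open and shut, and the axes are right-handed (so a half turn about x gives the same grasp; the last joint's range is limited). The gripper opens to 91 mm and grips with 3 to 60 N. Pads are 32 mm wide; open, the fingers measure 118 mm over their backs; the gripper's body (76 mm by 178 mm) begins 60 mm behind the grasp point.
Start: joints at [-1.228, 0.32, 1.565, -0, 1.257, -0.02], TCP at [0.204, -0.538, 0.203] pointing down, gripper open.
Joint ranges: [-3.11, 3.11], [-0.84, 2.01], [0.21, 2.61], [-1.34, 4.49], [0.05, 2.63], [-2.56, 2.56]. Speed limits (rad/s): [2.57, 2.57, 3.14, 3.14, 3.14, 3.14].

INTERFACE

Orientations are given as a unit quaternion [x, y, z, w].
In Python, from rig import env gives the robot as it stands.
- The arm moves only by the shell command python3 -m handwheel 'ROWS' [OPENING] [FORCE]. ROWS is JSON, a list of rows, each a list of 2 entries, a list of its own where there are three numbers: the shift along the world's x, y, z in mm, then the turn about the world's z in degrees. A call has 1 to 12 rows; each row is the pose to reach, as a shift and turn from the pose measured when the call began; what a row does not reach only later rows make up. A row lasts 1/10 s, in which the tool goes at most 50 mm and 8.59 degrees, less where a joint would pass 70% of its speed; a pose out of reach is approached as far as the arm can. A call with a gripper value outside its range is refused whole. OPENING is the closure in counts, from 0 (fully open) to 255 (shut), set as the call begins (- or left out, the last holds). The fingers move at their own pace and stop on an object; FORCE is the grip in N (left out, the last holds). Time passes only in rows, so rows that repeat a pose let the fingers close. It gives the time, the measured TCP pose, the force and the opening at its end, in the units of the state.
- env.observe(): the state, without advancing time (a new reading comes with each control period).
- env.grab_frame(name): name is "side" or "top"; returns the picture (400x640x3 uint8, red, green, blue); there is no depth.
- env.calibration(name): a dict with "fov_y" (degrees; the focal length in pixels is half the picture's height over the tangent of half this angle, whatever the lens; pixels are square), "cx", "cy" (the principal point, pixels), "eye" and "rotation" of the camera in the world. Camera axes: x right, y down, z forward; pixel columns grow to the right and rows downward; lengths in m; the calibration is good to about 2 mm. A picture is of the moment at which its call begins. calibration takes no time and is no camera call.
- env.sign_off(): hands the job in, once; it reports no verdict.
The state is a dict: "time_s": time; "joint_positions": joint angles; "dq": joint speeds; "effort": joint torques, N m; "tcp_pos": TCP position; "orientation": TCP orientation; "ft_force": force on the tool from outside, world axes, zero at the start; "moment": the same for the moment, N m; "gripper_width": finger opening in m.
Only numpy, scipy, OpenCV 4.12 (cv2) and the standard library are available. Lean on these libraries where they do the work, as an engineer would, in place of code of your own. Each camera call takes 0.05 s, during which the arm holds its last target. There are 200 camera calls.

TASK

The cleaned filter plate stands in the draining rack, where only its top edge can be taken: draw it out and lay it down on the bench so that its handle can be reached. Then put it back into the blower's intake box, handle side up: hook its plain edge under the box's lip with the plate tilted, lower the other edge until the plate lies flat in its pocket, and give the red wing latch a quarter turn so that its tongue lies over the plate's steel strip. Do not shift the oil can, brush, tin or clamp that stand about.

Things in the scene. Friction and masses are not known exactly. Their poses are not given: they have to be found in the camera images.
- filter_plate: Loose aluminium filter plate with dark louvres, 120 x 150 x 8 mm, about 0.3 kg. Origin: centre of its underside. x points to its plain (hook) edge, 60 mm off; z from the underside to the handle side; y along the 150 mm. At the start it stands upright in the rack, plain edge down, handle towards the robot, top edge about 138 mm above the bench.
- handle (a point): Centre of the plate's black handle bar, at (0, 0, 28.5) mm of filter_plate. The bar runs along y: 12 mm wide in x, 76 mm long, from 22 to 35 mm above the underside, on two legs at y = +-26 to +-37 mm; free beneath between them.
- striker (a point): Middle of the plate's other edge, half way through its thickness, at (-60, 0, 5.5) mm of filter_plate; it is the top edge in the rack. From here to x = -47 mm, over y = +-22 mm, a steel striker strip stands 3 mm proud of the handle side (11 mm thick in all), too thick for this edge to go under the lip.
- hook_edge (a point): Middle of the plate's plain (hook) edge, at its underside: (60, 0, 0) mm of filter_plate.
- filter_box: Grey sheet-steel intake box, fixed to the bench, 178 x 172 mm. Origin: centre of its pocket, at bench height; x points to the lip (at the start about to the robot's right), z up. The open pocket (x = +-62.5, y = +-78 mm) has a black ledge all round at z = 60 mm for the plate. Its side walls rise to z = 69 mm, the deck with the latch (x below -62.5 mm) to z = 67 mm. Outlet pipe on -y.
- lip_mouth (a point): Middle of the lip's free edge, underside: (50.5, 0, 75.3) mm of filter_box. The lip reaches from here over the pocket's end to its wall at x = 62.5 mm, where its underside is 70.5 mm high, along the whole width. The plate goes under it at a tilt of up to about 25 degrees. From lip to deck is 113 mm, shorter than the plate.
- latch (a joint): Wing latch on the box's deck, turning about a vertical axis; rad, counter-clockwise from above positive. Near 0 (start, open) its steel tongue, 42 mm long, points to the box's -y; at 1.57 (shut; stop at 1.62) it points to the box's +x, over the striker strip, 1.5 mm above it if the plate lies flat. Light friction (0.05 N m); it stays where left.
- latch_wing (a point): Middle of the latch's red wing, on its axis, at (-79, 0, 94.5) mm of filter_box. The wing stands in line with the tongue: 12 mm thick, 38 mm long, from z = 82.5 to 102.5 mm of filter_box.
- rack: Steel wire draining rack, fixed, 106 x 146 mm, with two rows of five pins, at y = +-55 mm, up to 69 mm high. Origin: centre, at bench height. The plate stands with its 150 mm side along y between the pins and must be lifted 55 mm to come clear. The bench in front of it, left of the box, is clear to lay the plate on.
- oil_can: Green oil can with a bent spout, 68 x 85 x 176 mm, a bystander; origin: centre of its foot.
- paint_brush: Flat paint brush with wooden handle, 40 x 202 x 18 mm, lying, a bystander; origin: centre of its underside.
- scriber_tin: Yellow tin of scribers, 69 mm across, 128 mm high, a bystander; origin: centre of its foot.
- c_clamp: Dark C-clamp, 108 x 118 x 13 mm, lying, a bystander; origin: centre of its underside.

How it is judged:
By the outcome, as a careful person would: the job done as asked, in the order asked, and still so for the second after the job is handed in, with the robot touching nothing.
It also fails if it takes over 69 s, if anything falls off the work surface, if the arm or the gripper's body presses on something with over 40 N, if the wrist force passes 120 N, or if a joint passes its speed limit or range.

## Working session

There is one attempt and no reset: what is moved stays moved. The work goes in short steps, Python scripts to look and compute and a shell command to move; the robot and the scene stay as the last step left them, time stands still between calls to the robot, and variables do not carry over. Pictures are saved under pics/ and viewed, on a budget of 10 in all, crops included, one or two more only if the job needs it, and the job is handed in when it is done.

```bash
ls; mkdir -p pics
python3 - <<'E'
from rig import env
import cv2,numpy as np
for n in("top","side"):
    f=env.grab_frame(n); cv2.imwrite(f"pics/{n}0.png",f[:,:,::-1]); c=env.calibration(n); print(n,{k:np.round(v,4).tolist() for k,v in c.items()})
print(env.observe())
E
```

```text
pics
top {'fov_y': 52.042, 'cx': 321.2019, 'cy': 205.9559, 'eye': [0.4432, -0.0003, 1.1761], 'rotation': [-0.7014, 0.7107, -0.0342, 0.0415]}
side {'fov_y': 57.9254, 'cx': 323.079, 'cy': 198.74, 'eye': [0.3726, -0.6389, 0.6478], 'rotation': [0.8952, -0.1291, 0.0602, -0.4223]}
{'time_s': 0.1, 'joint_positions': array([-1.22805008e+00,  3.20251251e-01,  1.56558163e+00,  1.38724922e-05,
        1.25740593e+00, -1.99933417e-02]), 'dq': array([-6.58289275e-05, -2.33737705e-03, -3.04544081e-03,  1.17516130e-04,
        1.89927483e-04, -2.75178724e-04]), 'effort': array([-2.18477949e-04, -4.13332164e+01, -2.32508540e+01,  7.27768033e-02,
        4.21354047e-02, -6.66000460e-05]), 'tcp_pos': array([ 0.2038768 , -0.53712371,  0.20208146]), 'orientation': array([-0.69541961, -0.12811951,  0.69559744, -0.12696913]), 'ft_force': array([ 0.38741401, -0.05315271, -0.36282366]), 'moment': array([-0.02954204,  0.00989994, -0.03264525]), 'gripper_width': 0.09120822977102172}
```

View pics/top0.png

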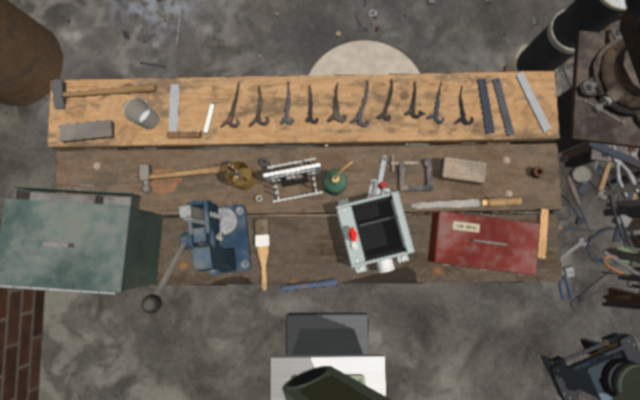

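View pics/side0.png

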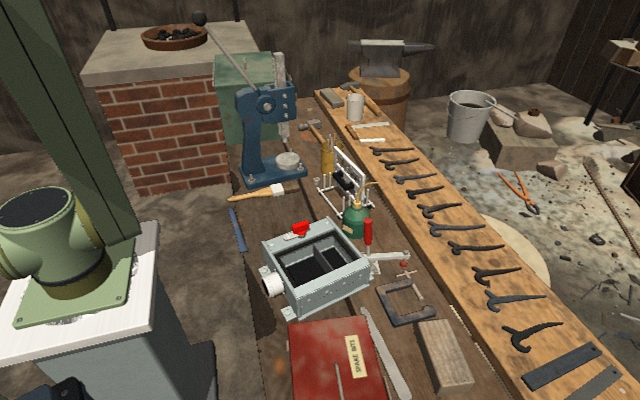

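Top view: the rack with plate is near (292,180), the box near (375,230) with its red wing at (352,234), the brush at (262,250), the oil can at (335,180) and the tin at (238,175). Side view: box near (315,265), wing (299,229), plate in the rack near (345,175). Next I zoom in for measuring.

```bash
cat > h.py <<'E'
import numpy as np,cv2
from scipy.spatial.transform import Rotation as R
from rig import env
def cam(n):
    c=env.calibration(n); f=200/np.tan(np.radians(c['fov_y'])/2); q=np.array(c['rotation']); 
    M=R.from_quat(q).as_matrix() if q.size==4 else q
    return f,c['cx'],c['cy'],np.array(c['eye']),M
def ray(n,u,v):
    f,cx,cy,e,M=cam(n); d=M@np.array([(u-cx)/f,(v-cy)/f,1]); return e,d
def onz(n,u,v,z):
    e,d=ray(n,u,v); return e+d*(z-e[2])/d[2]
def px(n,p):
    f,cx,cy,e,M=cam(n); c=M.T@(np.array(p)-e); return cx+f*c[0]/c[2],cy+f*c[1]/c[2]
def tri(a,b):
    e1,d1=ray("top",*a); e2,d2=ray("side",*b); d1/=np.linalg.norm(d1);d2/=np.linalg.norm(d2)
    s=np.linalg.lstsq(np.c_[d1,-d2],e2-e1,rcond=None)[0]; p,q=e1+s[0]*d1,e2+s[1]*d2
    return (p+q)/2,np.linalg.norm(p-q)
E
python3 - <<'E'
from h import *
t=cv2.imread('pics/top0.png');s=cv2.imread('pics/side0.png')
a=cv2.resize(t[145:285,245:425],(800,622),interpolation=cv2.INTER_CUBIC)[:598]
b=cv2.resize(s[130:330,250:400],(450,600),interpolation=cv2.INTER_CUBIC)
cv2.imwrite('pics/tz.png',a);cv2.imwrite('pics/sz.png',b)
def red(i):
    h=cv2.cvtColor(i,cv2.COLOR_BGR2HSV); m=((h[...,0]<8)|(h[...,0]>172))&(h[...,1]>170)&(h[...,2]>110)
    n,l,st,c=cv2.connectedComponentsWithStats(m.astype('uint8')); return [(c[k].round(1),st[k].tolist()) for k in range(1,n) if st[k,4]>12]
print(red(t));print(red(s))
E
```

```text
[(array([352.2, 233.9]), [349, 228, 7, 12, 51])]
[(array([367.8, 230.5]), [364, 218, 8, 27, 183]), (array([300.3, 227.3]), [292, 220, 17, 15, 188]), (array([403.3, 264.3]), [401, 262, 6, 5, 19]), (array([327.7, 372.6]), [289, 324, 98, 76, 3096]), (array([368.9, 342.1]), [365, 329, 9, 23, 83]), (array([375., 361.]), [371, 355, 8, 14, 34])]
```

View pics/tz.png

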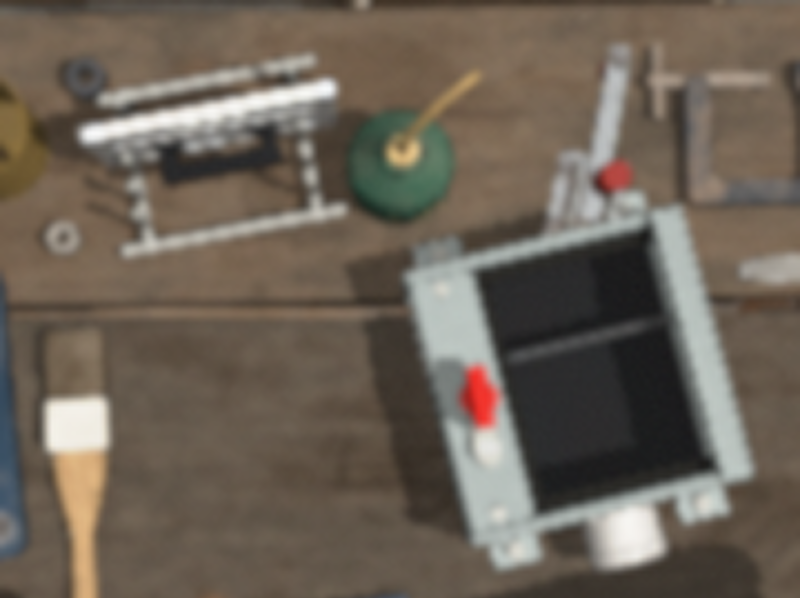

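View pics/sz.png

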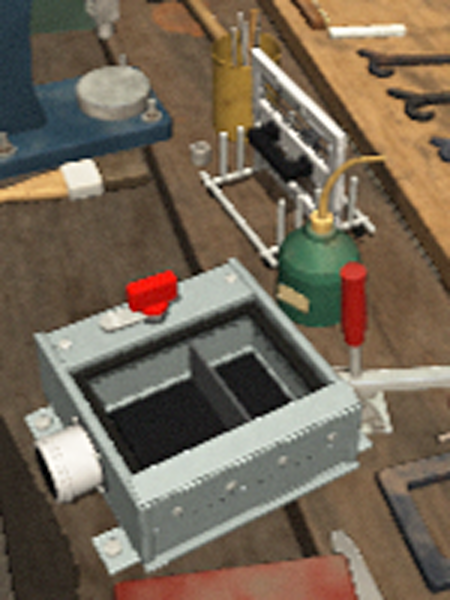

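The zoomed top view shows the plate's top edge running from (82,135) to (335,90) and the handle bar at about (220,158). The box deck's left corners are at (408,272) and (476,543), its lip corners at (678,207) and (750,475). The red wing is at (480,395), with the tongue pointing to the robot. In the zoomed side view the plate's top corners are at (258,50) and (343,138).

Run:
```python
from h import *
T=lambda u,v:(245+u/4.444,145+v/4.444); S=lambda u,v:(250+u/3,130+v/3)
r=lambda p:(np.array(p)*1000).round(1)
L,Rr=onz("top",*T(82,135),.138),onz("top",*T(335,90),.138); print("plate top",r(L),r(Rr),np.linalg.norm(L-Rr),r((L+Rr)/2),"ang",np.degrees(np.arctan2(*(L-Rr)[:2])))
for a,b in(((82,135),(258,50)),((335,90),(343,138))): p=tri(T(*a),S(*b));print(r(p[0]),p[1])
p=tri(T(480,395),S(152,292));print("wing",r(p[0]),p[1], r(onz("top",*T(480,395),.1)))
A,B=onz("top",*T(408,272),.067),onz("top",*T(476,543),.067);C,D=onz("top",*T(678,207),.072),onz("top",*T(750,475),.072)
print(r(A),r(B),r(C),r(D)); ax=lambda d:np.degrees(np.arctan2(d[1],d[0]))
print("box yaw",ax(C-A),ax(D-B),ax(A-B)-90,ax(C-D)-90,"ctr",r((A+B+C+D)/4),np.linalg.norm(A-B),np.linalg.norm(C-A))
# inner pocket mid via ledge corners
for n,u,v in(("brush",78,460),("brush end",78,330),("rackfrontL",128,250),("rackfrontR",345,208)):print(n,r(onz("top",*T(u,v),.01)))
q=env.observe();m=R.from_quat(q['orientation']).as_matrix();print("tool x,y",m[:,0].round(3),m[:,1].round(3),"yang",ax(m[:,1]))
```

```text
plate top [636.  157.3 138. ] [660.3  10.5 138. ] 0.14881799460203324 [648.1  83.9 138. ] ang -9.401292136249788
[639.  156.8 137.3] 0.005767065319918332
[663.1   9.8 137.2] 0.0053168528219149
wing [485.5 -73.1  92.1] 0.0021396065930951494 [484.2 -72.4 100. ]
[561.2 -32.1  67. ] [396.4 -70.3  67. ] [ 598.3 -197.5   72. ] [ 435.1 -235.4   72. ]
box yaw -77.34640417703137 -76.81614394304827 -76.9387577658222 -76.9200146218409 ctr [ 497.8 -133.8   69.5] 0.16913307246257955 0.16960625609746383
brush [449.5 178.8  10. ]
brush end [532.7 179.   10. ]
rackfrontL [584.  146.8  10. ]
rackfrontR [609.4   6.3  10. ]
tool x,y [-0.001  0.002 -1.   ] [ 0.355 -0.935 -0.002] yang -69.2167957502411
```

```bash
python3 -m handwheel '[[[0,0,60],0],[[0,0,60],0],[[445,622,60],78.6],[[445,622,60],78.6],[[445,622,60],78.6],[[445,622,60],78.6],[[445,622,60],78.6],[[445,622,60],78.6],[[445,622,60],78.6],[[445,622,60],78.6],[[445,622,60],78.6],[[445,622,60],78.6]]' 0 30
python3 - <<'E'
from h import *
T=lambda u,v:(245+u/4.444,145+v/4.444)
r=lambda p:(np.array(p)*1000).round(1)
u=np.array([np.cos(np.radians(-77)),np.sin(np.radians(-77)),0])
a=[onz("top",*T(480,270),.067),onz("top",*T(537,515),.067)];b=[onz("top",*T(650,232),.078),onz("top",*T(715,462),.078)]
ma,mb=sum(a)/2,sum(b)/2;print(r(a),r(b),(mb-ma)@u,"ctr est",r((ma+mb)/2+u*.006), r(ma+u*.0625))
E
```

```text
time_s: 1.3
tcp_pos: [0.4956, -0.1286, 0.262]
orientation: [0.456, 0.54, -0.457, 0.54]
ft_force: [0.4, -0.9, 0.5]
gripper_width: 0.091
[[ 561.8  -76.2   67. ]
 [ 412.7 -107.4   67. ]] [[ 582.4 -179.    78. ]
 [ 443.1 -213.5   78. ]] 0.10752158713012631 ctr est [ 501.4 -149.9   72.5] [ 501.3 -152.7   67. ]
```

```bash
python3 -m handwheel '[[[154,212.6,0],0],[[154,212.6,0],0],[[154,212.6,0],0],[[154,212.6,0],0],[[154,212.6,0],0],[[154,212.6,0],0],[[154,212.6,0],0],[[154,212.6,-50],0],[[154,212.6,-90],0],[[154,212.6,-90],0]]'
python3 - <<'E'
from h import *
o=env.observe();m=R.from_quat(o['orientation']).as_matrix();print(o['tcp_pos'],m[:,0].round(3),"yang",np.degrees(np.arctan2(m[1,1],m[0,1])),o['joint_positions'].round(2))
s=env.grab_frame("side");t=env.grab_frame("top")
a=cv2.resize(s[60:230,270:430],(565,600),interpolation=cv2.INTER_CUBIC);cv2.imwrite('pics/a.png',a[:,:,::-1])
E
```

```text
time_s: 2.3
tcp_pos: [0.6446, 0.0817, 0.1663]
orientation: [0.453, 0.543, -0.461, 0.536]
ft_force: [-0.3, -0.4, 0.3]
gripper_width: 0.091
[0.64462181 0.08165325 0.16626412] [-0.015 -0.003 -1.   ] yang 9.482545774944724 [ 0.11  0.47  1.42 -0.    1.26 -0.06]
```

View pics/a.png

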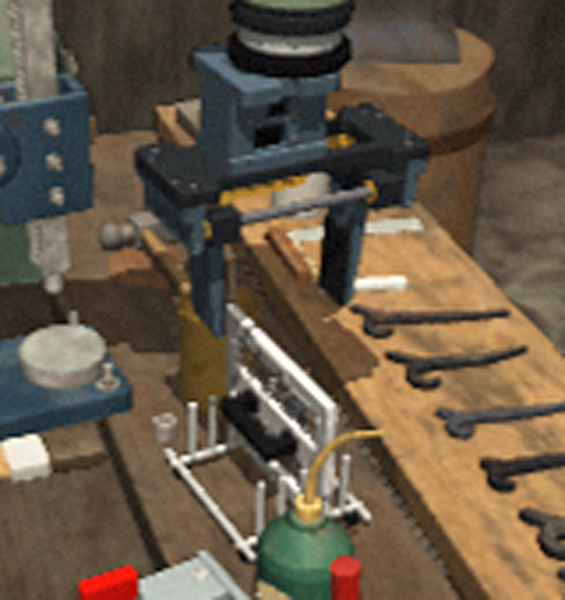

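The fingers at (208,310) and (340,280) straddle the plate's top edge at (235,310)–(335,405), so I descend and grip.

```bash
python3 -m handwheel '[[[5,2,-15],0],[[5,2,-31],0],[[5,2,-31],0],[[5,2,-31],0]]'; python3 -m handwheel '[[[0,0,0],0],[[0,0,0],0],[[0,0,0],0],[[0,0,0],0],[[0,0,0],0],[[0,0,0],0],[[0,0,0],0],[[0,0,0],0]]' 255 30
```

```text
time_s: 2.8
tcp_pos: [0.6551, 0.0844, 0.1431]
orientation: [0.457, 0.539, -0.457, 0.54]
ft_force: [-0.0, 0.0, 0.3]
gripper_width: 0.0912
time_s: 3.6
tcp_pos: [0.6551, 0.0844, 0.1431]
orientation: [0.457, 0.539, -0.457, 0.54]
ft_force: [0.4, 0.3, -0.1]
gripper_width: 0.0299
```

```bash
python3 -m handwheel '[[[-4,0,-7],0],[[-4,0,-7],0],[[-4,0,-7],0],[[-4,0,-7],0],[[-4,0,-7],0],[[-4,0,-7],0]]'; python3 -m handwheel '[[[0,0,20],0],[[0,0,40],0],[[0,0,70],0],[[0,0,90],0],[[0,0,90],0]]' - 40
```

```text
time_s: 4.2
tcp_pos: [0.6512, 0.0845, 0.1362]
orientation: [0.457, 0.539, -0.457, 0.54]
ft_force: [0.4, -0.1, 0.2]
gripper_width: 0.0004
time_s: 4.7
tcp_pos: [0.653, 0.0847, 0.2299]
orientation: [0.459, 0.537, -0.455, 0.542]
ft_force: [0.8, 0.4, -0.8]
gripper_width: 0.0001
```

Run:
```python
from h import *
s=env.grab_frame("side");t=env.grab_frame("top");print(env.observe()['gripper_width'])
a=cv2.resize(s[90:230,290:400],(393,500),interpolation=cv2.INTER_CUBIC);b=cv2.resize(t[140:220,245:345],(400,320),interpolation=cv2.INTER_CUBIC)
o=np.zeros((500,800,3),'uint8');o[:,:393]=a;o[:320,400:]=b
cv2.imwrite('pics/b.png',o[:,:,::-1])
```

```text
0.0003976528549082749
```

View pics/b.png

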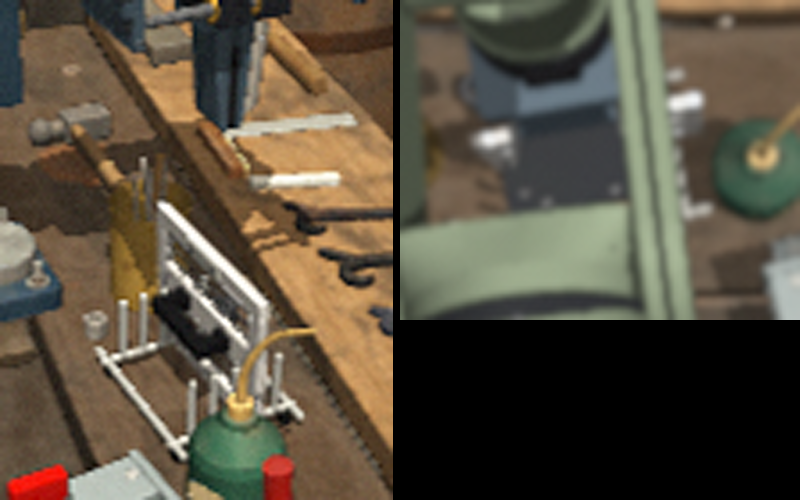

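Run:
```python
from h import *
o=env.observe();p=o['tcp_pos'];print(p)
m=R.from_quat(o['orientation']).as_matrix()
tip=p+m[:,0]*.017
print("tip px",px("side",tip),px("side",p),"top",px("top",tip),px("top",p), [px("side",tip+m[:,2]*s) for s in(-.016,.016)])
print("plate corners seen side (336,146.7),(364.3,176)->pred from top est",px("side",[.636,.1573,.138]),px("side",[.6603,.0105,.138]))
```

```text
[0.65103134 0.08444155 0.22581463]
tip px (np.float64(349.4138398685788), np.float64(135.64895139330343)) (np.float64(349.7285203152269), np.float64(129.3739204533336)) top (np.float64(289.2890811530336), np.float64(163.4325891237119)) (np.float64(288.64698532353515), np.float64(161.9257250816901)) [(np.float64(346.2394295899608), np.float64(132.71322328956987)), (np.float64(352.66999123066523), np.float64(138.66027451308906))]
plate corners seen side (336,146.7),(364.3,176)->pred from top est (np.float64(333.8346559424105), np.float64(146.6689996395636)) (np.float64(362.06662884961395), np.float64(175.9420591171533))
```

Run:
```python
from h import *
print(env.finger_overhang, env.observe()['tcp_pos'], env.observe()['gripper_width'])
d=np.array([np.cos(np.radians(9.5)),np.sin(np.radians(9.5)),0])
for z in(.172,.157,):
  for s in(-.045,-.058,.045,.058):
    print(z,s,np.round(px("side",np.array([.650,.084,z])+d*s),1))
f=env.grab_frame("side")[100:150,330:380]
cv2.imwrite('pics/c.png',cv2.resize(np.hstack([f,cv2.imread('pics/side0.png')[145:195,320:380,::-1]])[:,:,::-1],(990,450),interpolation=cv2.INTER_NEAREST)[:, :800])
```

```text
0.017 [0.65103134 0.08444155 0.22581463] 0.0003976528549082749
0.172 -0.045 [332.3 153.1]
0.172 -0.058 [327.5 154.4]
0.172 0.045 [364.  144.7]
0.172 0.058 [368.4 143.6]
0.157 -0.045 [332.2 158.3]
0.157 -0.058 [327.5 159.6]
0.157 0.045 [363.6 149.8]
0.157 0.058 [368.  148.6]
```

View pics/c.png

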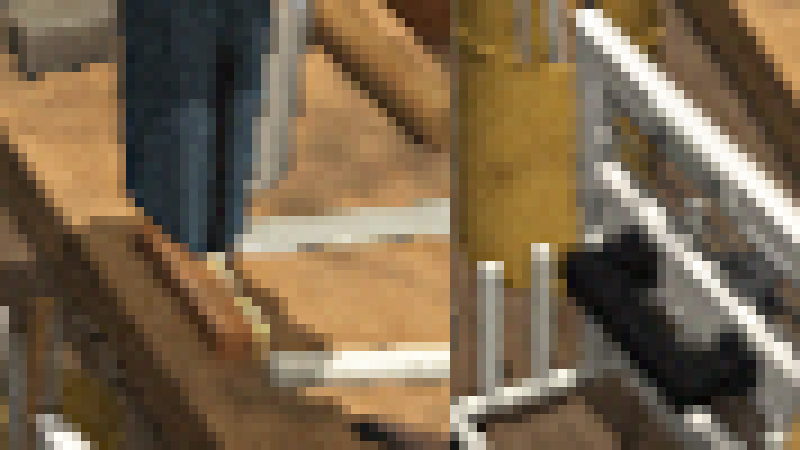

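The closed fingertips appear at about (349,125) px. They were predicted at (349,136) px, so they sit about 30 mm higher than assumed, and the first grip closed above the edge. I will retry deeper. That stays safe either way, because the handle bar tops out at 84 mm.

```bash
python3 -m handwheel '[[[-1,0,0],0],[[-1,0,0],0],[[-1,0,0],0],[[-1,0,0],0],[[-1,0,0],0],[[-1,0,0],0],[[-1,0,0],0],[[-1,0,-30],0],[[-1,0,-60],0],[[-1,0,-90],0],[[-1,0,-114],0],[[-1,0,-114],0]]' 110 40; python3 -m handwheel '[[[0,0,-2],0],[[0,0,-2],0],[[0,0,-2],0],[[0,0,-2],0],[[0,0,-2],0],[[0,0,-2],0],[[0,0,-2],0],[[0,0,-2],0]]' 255 40
```

```text
time_s: 6.05
tcp_pos: [0.6469, 0.0841, 0.1071]
orientation: [0.454, 0.542, -0.46, 0.538]
ft_force: [-0.7, 0.1, 0.0]
gripper_width: 0.052
time_s: 6.85
tcp_pos: [0.6495, 0.0845, 0.1062]
orientation: [0.456, 0.54, -0.458, 0.539]
ft_force: [5.0, 0.8, 0.6]
gripper_width: 0.0114
```

```bash
python3 -m handwheel '[[[0,0,20],0],[[0,0,40],0],[[0,0,60],0],[[0,0,80],0],[[0,0,80],0],[[-40,-5,80],0],[[-90,-12,70],-5],[[-140,-18,60],-9.4],[[-190,-25,50],-9.4],[[-225,-25,30],-9.4],[[-225,-25,30],-9.4],[[-225,-25,30],-9.4]]'
python3 - <<'E'
from h import *
s=env.grab_frame("side")
o=env.observe();print(o['tcp_pos'],o['gripper_width'],o['ft_force'])
a=cv2.resize(s[60:260,220:420],(600,600),interpolation=cv2.INTER_CUBIC)
cv2.imwrite('pics/d.png',a[:,:,::-1])
E
```

```text
time_s: 8.05
tcp_pos: [0.4222, 0.0592, 0.1348]
orientation: [0.498, 0.502, -0.502, 0.499]
ft_force: [0.7, 0.3, -1.9]
gripper_width: 0.0104
[0.42457209 0.0594725  0.13581118] 0.010907908583741507 [ 1.08264567 -0.0268736  -1.5353878 ]
```

View pics/d.png

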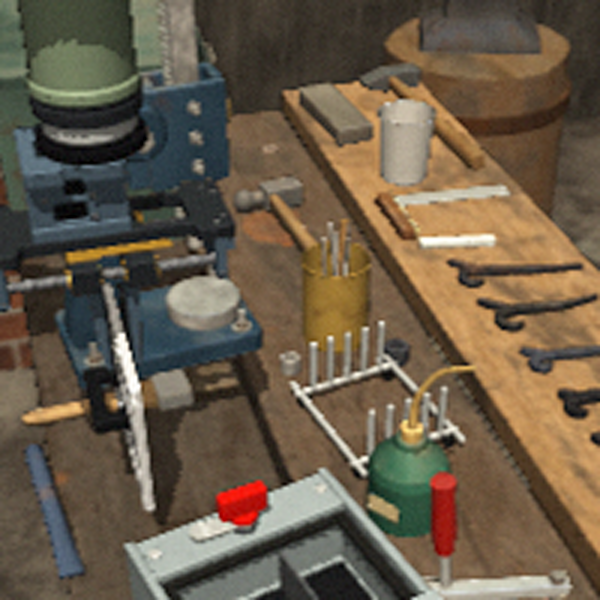

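The plate is held: handle at (100,390) facing the robot, lower edge near (150,505), and the rack at (375,400) is empty. Now I lower it to the bench.

```bash
python3 -m handwheel '[[[1,0,-20],0],[[1,0,-40],0],[[1,0,-43],0],[[1,0,-43],0],[[1,0,-43],0]]'; python3 -m handwheel '[[[0,0,-2],0],[[0,0,-4],0],[[0,0,-4],0]]';  python3 -m handwheel '[[[0,0,-2],0],[[0,0,-2],0]]'
```

```text
time_s: 8.6
tcp_pos: [0.427, 0.0596, 0.0936]
orientation: [0.499, 0.501, -0.5, 0.5]
ft_force: [0.2, 0.0, -2.0]
gripper_width: 0.011
time_s: 8.9
tcp_pos: [0.4271, 0.0596, 0.0898]
orientation: [0.499, 0.501, -0.5, 0.5]
ft_force: [-0.0, 0.5, -3.3]
gripper_width: 0.0109
time_s: 9.1
tcp_pos: [0.4276, 0.0597, 0.089]
orientation: [0.5, 0.5, -0.5, 0.5]
ft_force: [-1.5, 0.2, 6.8]
gripper_width: 0.0108
```

Bench contact came at TCP z = 89, as expected. Now I open slightly and tip the plate away from the robot.

```bash
python3 -m handwheel '[[[0,0,1],0],[[0,0,1],0],[[0,0,1],0],[[3,0,1],0],[[6,0,1],0],[[9,0,1],0],[[12,0,1],0],[[15,0,1],0],[[18,0,1],0],[[18,0,1],0]]' 184 10
python3 - <<'E'
from h import *
s=env.grab_frame("side");o=env.observe();print(o['tcp_pos'],o['gripper_width'],o['ft_force'])
cv2.imwrite('pics/e.png',cv2.resize(s[90:250,200:360],(600,600),interpolation=cv2.INTER_CUBIC)[:,:,::-1])
E
```

```text
time_s: 10.1
tcp_pos: [0.4462, 0.0598, 0.09]
orientation: [0.5, 0.5, -0.5, 0.501]
ft_force: [-0.4, -0.1, 0.3]
gripper_width: 0.0254
[0.44580458 0.05974455 0.08995898] 0.0250936625827527 [ 0.51576934 -0.14669765 -0.20475694]
```

View pics/e.png

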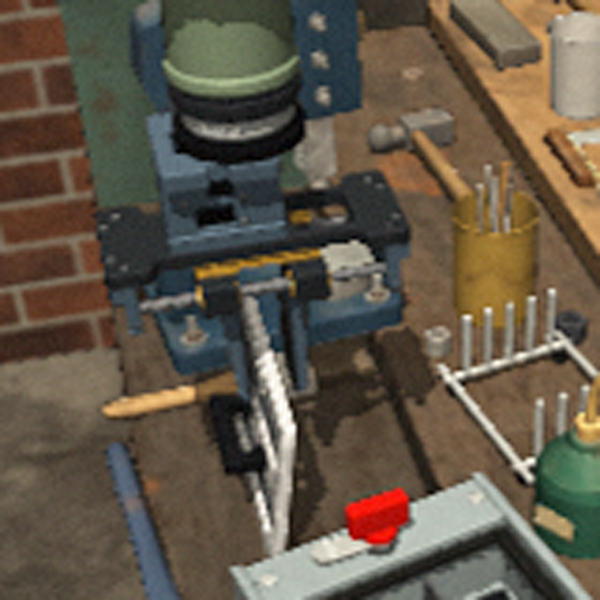

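Run:
```python
from h import *
for z in(.073,.085,.1):
  print(z,[np.round(px("side",[.4458+s,.0597+w,z]),1) for s in(.0125,.026) for w in(-.016,.016)])
print("plate hook right corner/top right if vertical x=.43", px("side",[.431,-.015,.0]),px("side",[.44,-.015,.12]),px("side",[.455,-.015,.118]),px("side",[.44,.135,.12]))
```

```text
0.073 [array([278.6, 203.4]), array([276.2, 195.6]), array([284. , 202.4]), array([281.4, 194.6])]
0.085 [array([278.2, 199.7]), array([275.8, 191.9]), array([283.7, 198.7]), array([281.1, 190.9])]
0.1 [array([277.7, 194.9]), array([275.3, 187.1]), array([283.2, 193.9]), array([280.6, 186.2])]
plate hook right corner/top right if vertical x=.43 (np.float64(274.56573283122646), np.float64(243.01472488296218)) (np.float64(273.89565781880236), np.float64(205.15963271109314)) (np.float64(280.53587403040825), np.float64(204.61046370400933)) (np.float64(263.2649799340418), np.float64(168.57517032875728))
```

The plate stands between the fingers with its right top corner at (290,430) and its hook corner at (280,550), leaning slightly away. Next I open wide and ease it down along an arc.

```bash
python3 -m handwheel '[[[0,0,0],0],[[0,0,-4],0],[[0,0,-8],0],[[0,0,-12],0],[[0,0,-15],0],[[0,0,-15],0],[[0,0,-15],0],[[0,0,-15],0],[[0,0,-15],0]]' 0 10
python3 -m handwheel '[[[5,0,-3],0],[[10,0,-6],0],[[15,0,-10],0],[[20,0,-14],0],[[25,0,-18],0],[[29,0,-22],0],[[32,0,-25],0]]'
python3 - <<'E'
from h import *
s=env.grab_frame("side");o=env.observe();print(o['tcp_pos'],o['gripper_width'],o['ft_force'])
cv2.imwrite('pics/f.png',cv2.resize(s[90:250,200:360],(600,600),interpolation=cv2.INTER_CUBIC)[:,:,::-1])
E
```

```text
time_s: 11.05
tcp_pos: [0.4459, 0.0597, 0.0751]
orientation: [0.5, 0.5, -0.5, 0.5]
ft_force: [1.1, 0.5, 0.1]
gripper_width: 0.091
time_s: 11.75
tcp_pos: [0.4781, 0.0597, 0.0495]
orientation: [0.5, 0.5, -0.5, 0.5]
ft_force: [1.4, 0.2, -0.7]
gripper_width: 0.0912
[0.47835965 0.05973596 0.04920637] 0.09107309018673494 [ 1.1182714  -0.25854737 -0.95582581]
```

View pics/f.png

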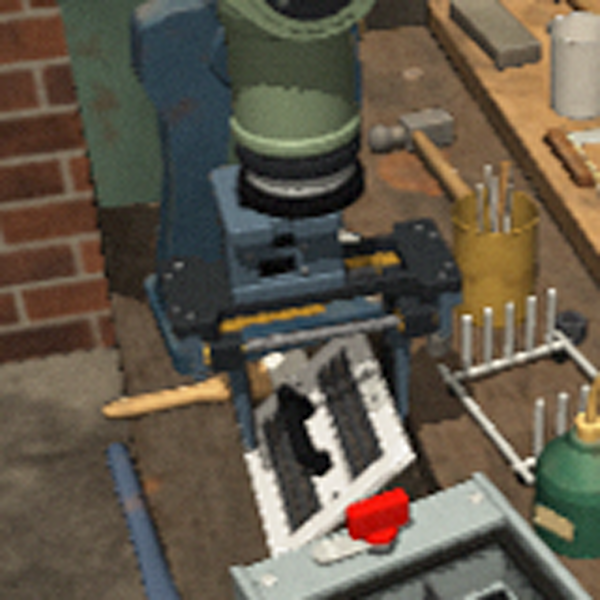

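The plate leans at about 50° on the far finger, handle side up, with the handle at (300,430). I continue lowering, watching the force.

```bash
python3 -m handwheel '[[[3,0,-3],0],[[6,0,-6],0],[[9,0,-9],0],[[12,0,-12],0],[[15,0,-15],0],[[15,0,-15],0]]'
python3 -m handwheel '[[[3,0,-4],0],[[5,0,-8],0],[[7,0,-8],0],[[7,0,-8],0]]'
```

```text
time_s: 12.4
tcp_pos: [0.4938, 0.0597, 0.0339]
orientation: [0.5, 0.5, -0.5, 0.5]
ft_force: [1.3, -0.3, 0.0]
gripper_width: 0.0914
time_s: 12.8
tcp_pos: [0.5006, 0.0597, 0.0257]
orientation: [0.499, 0.501, -0.5, 0.5]
ft_force: [0.1, -0.3, 0.1]
gripper_width: 0.091
```

```bash
python3 -m handwheel '[[[4,0,-1],0],[[8,0,-2],0],[[12,0,-2],0],[[12,0,-2],0],[[12,0,-2],0]]'
python3 -m handwheel '[[[0,0,20],0],[[0,0,60],0],[[0,0,110],0],[[0,0,150],0],[[60,150,180],0],[[60,150,180],0],[[60,150,180],0],[[60,150,180],0]]'
python3 - <<'E'
from h import *
f=env.grab_frame("top")[:,:,::-1];s=env.grab_frame("side")
cv2.imwrite('pics/g.png',np.hstack([cv2.resize(f[160:300,240:400],(457,400),interpolation=cv2.INTER_CUBIC),cv2.resize(s[130:270,210:330],(343,400),interpolation=cv2.INTER_CUBIC)[:,:,::-1]]))
o=env.observe();print(o['tcp_pos'],o['ft_force'])
E
```

```text
time_s: 13.3
tcp_pos: [0.5126, 0.0597, 0.0236]
orientation: [0.499, 0.501, -0.5, 0.5]
ft_force: [-0.3, 0.3, -0.3]
gripper_width: 0.0913
time_s: 14.1
tcp_pos: [0.574, 0.2139, 0.2044]
orientation: [0.5, 0.501, -0.498, 0.501]
ft_force: [-0.5, 0.8, -0.5]
gripper_width: 0.0913
[0.57282763 0.21136561 0.203338  ] [-0.37025493 -0.35040946 -0.09080789]
```

View pics/g.png

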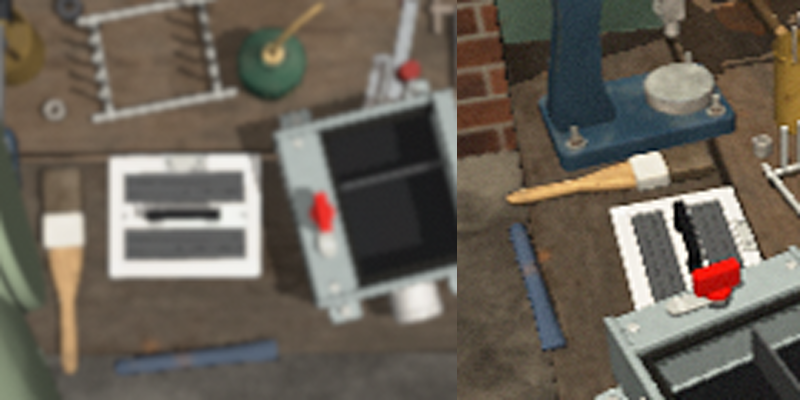

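The top part shows the plate flat with corners at about (110,156), (262,155), (262,276) and (108,278). The handle is at (184,214), the striker tab is at the far edge, and the bystanders look untouched. Next I measure the plate pose.

Run:
```python
from h import *
f=env.grab_frame("top");h=cv2.cvtColor(f,cv2.COLOR_RGB2HSV)
m=((h[...,1]<40)&(h[...,2]>150)).astype('uint8');m[:,:270]=0;m[:,335:]=0;m[:205]=0;m[265:]=0
m=cv2.morphologyEx(m,cv2.MORPH_CLOSE,np.ones((7,7)))
c=max(cv2.findContours(m,0,1)[0],key=cv2.contourArea);r=cv2.minAreaRect(c);b=cv2.boxPoints(r);print(r)
P=np.array([onz("top",*p,.008) for p in b]);print((P*1000).round(1),(P.mean(0)*1000).round(1))
for i in range(4):
  d=P[(i+1)%4]-P[i];print(np.linalg.norm(d)*1000,np.degrees(np.arctan2(d[1],d[0])))
k=((h[...,2]<55)).astype('uint8');k[:,285:325]*=1;k[:, :285]=0;k[:,322:]=0;k[:228]=0;k[241:]=0
n,l,st,ce=cv2.connectedComponentsWithStats(k);j=1+st[1:,4].argmax();print(st[j],ce[j],(onz("top",*ce[j],.035)*1000).round(1))
```

```text
((304.4999694824219, 235.5), (52.99999237060547, 42.99999237060547), 0.0)
[[425.  135.2   8. ]
 [547.3 135.    8. ]
 [545.3 -16.8   8. ]
 [423.2 -14.9   8. ]] [485.2  59.6   8. ]
122.27731180532759 -0.07423311424281669
151.8171804805404 -90.77523527166976
122.09576850912656 179.13364149087516
150.1270979386573 89.29061664862274
[292 234  24   2  37] [304.10810811 234.54054054] [486.6  59.3  35. ]
```

```bash
python3 -m handwheel '[[[-87,-152,0],-90],[[-87,-152,0],-90],[[-87,-152,0],-90],[[-87,-152,0],-90],[[-87,-152,0],-90],[[-87,-152,0],-90],[[-87,-152,0],-90],[[-87,-152,0],-90],[[-87,-152,-50],-90],[[-87,-152,-100],-90],[[-87,-152,-130],-90],[[-87,-152,-130],-90]]' 0 20
python3 -m handwheel '[[[0,0,0],0],[[0,0,0],0]]'
python3 - <<'E'
from h import *
o=env.observe();print(o['tcp_pos'],o['joint_positions'].round(2));m=R.from_quat(o['orientation']).as_matrix();print(m.round(3))
E
```

```text
time_s: 15.45
tcp_pos: [0.4797, 0.0556, 0.0692]
orientation: [-0.703, -0.001, 0.712, 0.0]
ft_force: [-0.8, -0.9, 0.8]
gripper_width: 0.0914
time_s: 15.65
tcp_pos: [0.48, 0.0549, 0.0706]
orientation: [-0.703, -0.001, 0.711, 0.0]
ft_force: [0.3, 0.6, 0.1]
gripper_width: 0.0908
[0.47996283 0.05494517 0.0705549 ] [0.09 0.31 1.95 0.   0.89 1.66]
[[-0.011  0.001 -1.   ]
 [ 0.001 -1.    -0.001]
 [-1.    -0.001  0.011]]
```

```bash
python3 -m handwheel '[[[6,4.5,-15],0],[[6,4.5,-36],0],[[6,4.5,-36],0],[[6,4.5,-36],0]]'
python3 -m handwheel '[[[0,0,-2],0],[[0,0,-4],0],[[0,0,-6],0],[[0,0,-6],0]]'
python3 -m handwheel '[[[0,0,-2],0],[[0,0,-4],0],[[0,0,-4],0]]'
```

```text
time_s: 16.05
tcp_pos: [0.4867, 0.0594, 0.0358]
orientation: [-0.704, -0.001, 0.71, -0.0]
ft_force: [0.2, 0.5, -0.2]
gripper_width: 0.0911
time_s: 16.45
tcp_pos: [0.4865, 0.0594, 0.0299]
orientation: [-0.704, -0.001, 0.71, -0.0]
ft_force: [0.2, -0.1, 0.1]
gripper_width: 0.0913
time_s: 16.75
tcp_pos: [0.4863, 0.0593, 0.0255]
orientation: [-0.703, -0.001, 0.711, -0.0]
ft_force: [-0.1, 0.3, 0.4]
gripper_width: 0.0913
```

```bash
python3 -m handwheel '[[[0,0,-2],0],[[0,0,-3],0],[[0,0,-3],0]]'
python3 -m handwheel '[[[0,0,-2],0],[[0,0,-4],0],[[0,0,-4],0]]'
python3 -m handwheel '[[[0,0,-2],0],[[0,0,-4],0],[[0,0,-4],0]]'
```

```text
time_s: 17.05
tcp_pos: [0.4861, 0.0593, 0.0223]
orientation: [-0.703, -0.001, 0.711, -0.0]
ft_force: [-0.4, 0.8, -0.0]
gripper_width: 0.0914
time_s: 17.35
tcp_pos: [0.4858, 0.0593, 0.018]
orientation: [-0.703, -0.001, 0.711, -0.0]
ft_force: [-0.1, -0.2, -0.2]
gripper_width: 0.0913
time_s: 17.65
tcp_pos: [0.4856, 0.0592, 0.0137]
orientation: [-0.703, -0.001, 0.711, -0.0]
ft_force: [0.3, 0.2, 0.5]
gripper_width: 0.0912
```

```bash
python3 -m handwheel '[[[0,0,-2],0],[[0,0,-4],0],[[0,0,-4],0]]'
python3 -m handwheel '[[[0,0,-2],0],[[0,0,-4],0],[[0,0,-4],0]]'
python3 -m handwheel '[[[0,0,-2],0],[[0,0,-3],0],[[0,0,-3],0]]'
```

```text
time_s: 17.95
tcp_pos: [0.4853, 0.0593, 0.0094]
orientation: [-0.703, -0.001, 0.712, -0.0]
ft_force: [0.1, -0.4, -0.6]
gripper_width: 0.0912
time_s: 18.25
tcp_pos: [0.4851, 0.0592, 0.005]
orientation: [-0.702, -0.001, 0.712, -0.0]
ft_force: [-0.5, -0.3, 0.0]
gripper_width: 0.091
time_s: 18.55
tcp_pos: [0.4849, 0.0592, 0.0019]
orientation: [-0.702, -0.001, 0.712, -0.0]
ft_force: [0.6, -0.7, -0.7]
gripper_width: 0.0915
```

```bash
python3 -m handwheel '[[[1,0,-2],0],[[1,0,-4],0],[[1,0,-4],0]]'
python3 -m handwheel '[[[0,0,-2],0],[[0,0,-2],0]]'
python3 -m handwheel '[[[0,0,-2],0],[[0,0,-2],0]]'
```

```text
time_s: 18.85
tcp_pos: [0.4857, 0.0592, -0.0024]
orientation: [-0.702, -0.001, 0.712, -0.0]
ft_force: [0.3, -0.3, 0.3]
gripper_width: 0.091
time_s: 19.05
tcp_pos: [0.4859, 0.0592, -0.0028]
orientation: [-0.702, -0.001, 0.712, -0.0]
ft_force: [-4.2, 0.0, 14.6]
gripper_width: 0.0914
time_s: 19.25
tcp_pos: [0.4859, 0.0592, -0.0028]
orientation: [-0.702, -0.001, 0.712, -0.0]
ft_force: [-5.1, 0.4, 18.5]
gripper_width: 0.0909
```

Contact came at TCP z ≈ -2.7, so the real fingertips are about 11 mm behind the TCP. I grip the handle bar by its ends, which lets the plate pivot about y.

```bash
python3 -m handwheel '[[[0,0,7],0],[[0,0,7],0],[[0,0,7],0],[[0,0,7],0],[[0,0,7],0]]' 255 20;python3 -m handwheel '[[[0,0,30],0],[[0,0,70],0],[[0,0,110],0],[[0,0,110],0],[[0,0,110],0]]'
```

```text
time_s: 19.75
tcp_pos: [0.4868, 0.0595, 0.0049]
orientation: [-0.703, -0.001, 0.711, 0.0]
ft_force: [-0.4, 0.9, 9.0]
gripper_width: 0.0756
time_s: 20.25
tcp_pos: [0.4863, 0.0595, 0.1144]
orientation: [-0.703, -0.001, 0.711, 0.0]
ft_force: [-0.4, -0.2, -3.9]
gripper_width: 0.0757
```

```bash
python3 -m handwheel '[[[-45,-40,0],0],[[-90,-80,0],0],[[-136,-124,0],0],[[-136,-124,0],0],[[-136,-124,0],0],[[-136,-124,0],0],[[-136,-124,-15],0],[[-136,-124,-30],0],[[-136,-124,-35],0],[[-136,-124,-35],0]]' - 10;python3 -m handwheel '[[[0,0,-3],0],[[0,0,-6],0],[[0,0,-8],0],[[0,0,-8],0]]'
```

```text
time_s: 21.25
tcp_pos: [0.35, -0.0639, 0.0783]
orientation: [-0.702, -0.002, 0.712, -0.0]
ft_force: [-0.7, -0.5, -2.8]
gripper_width: 0.0755
time_s: 21.65
tcp_pos: [0.3499, -0.0638, 0.0703]
orientation: [-0.702, -0.002, 0.712, -0.0]
ft_force: [-0.2, 1.1, -1.6]
gripper_width: 0.0756
```

```bash
python3 -m handwheel '[[[0,0,-2],0],[[0,0,-4],0],[[0,0,-6],0],[[0,0,-8],0],[[0,0,-8],0]]';python3 -m handwheel '[[[0,0,-2],0],[[0,0,-4],0],[[0,0,-6],0],[[0,0,-6],0]]'
python3 - <<'E'
from h import *
s=env.grab_frame("side");t=env.grab_frame("top");o=env.observe();print(o['tcp_pos'],o['gripper_width'],o['ft_force'],o['moment'])
cv2.imwrite('pics/i.png',np.hstack([cv2.resize(s[150:350,130:330],(600,600),interpolation=cv2.INTER_CUBIC)[:,:,::-1],cv2.resize(t[200:320,300:340],(200,600))[:,:,::-1]]))
E
```

```text
time_s: 22.15
tcp_pos: [0.3496, -0.0638, 0.062]
orientation: [-0.701, -0.002, 0.713, 0.0]
ft_force: [-1.7, -0.5, -0.9]
gripper_width: 0.0759
time_s: 22.55
tcp_pos: [0.3491, -0.0637, 0.0557]
orientation: [-0.701, -0.002, 0.713, 0.0]
ft_force: [-3.1, -0.1, -0.4]
gripper_width: 0.0757
[ 0.34954109 -0.06371175  0.05591849] 0.07570783555330013 [-2.63175406  0.09054857 -0.35586632] [0.07541438 0.31719437 0.05008936]
```

View pics/i.png

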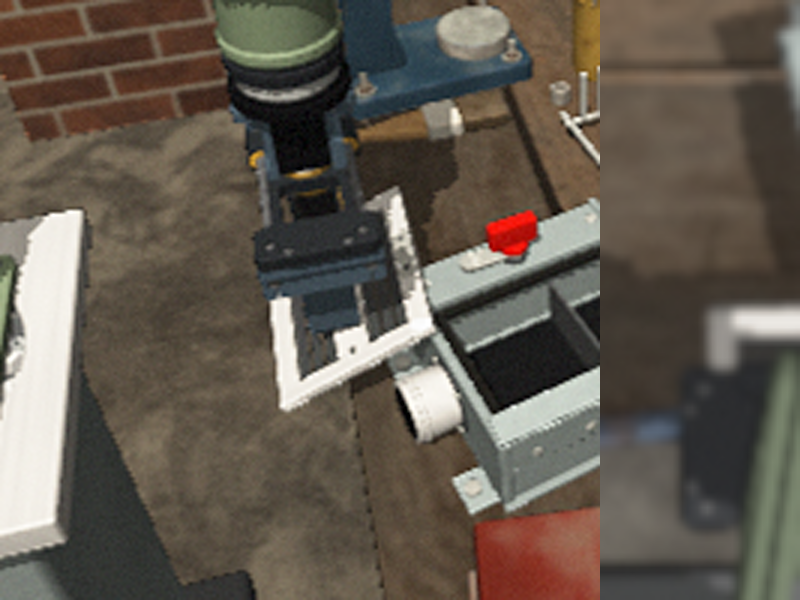

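The plate has pivoted. In the side crop its hook corner is at (285,405) and its striker corner is at (430,325), resting on the box corner. I grip firmly and lift clear.

```bash
python3 -m handwheel '[[[0,0,0],0],[[0,0,0],0],[[0,0,0],0],[[0,0,30],0],[[0,0,65],0],[[0,0,65],0]]' 255 45
python3 - <<'E'
from h import *
def onplane(u,v,y):
    e,d=ray("side",u,v);return e+d*(y-e[1])/d[1]
a,b=onplane(225,284.5,-.139),onplane(273.5,258.3,-.139);print(a,b,np.degrees(np.arctan2(b[2]-a[2],b[0]-a[0])),np.linalg.norm(a-b))
s=env.grab_frame("side");o=env.observe();print(o['tcp_pos'],o['gripper_width'],o['ft_force'])
# white plate's near edge: lower contour of the white mask
h=cv2.cvtColor(s,cv2.COLOR_RGB2HSV);m=((h[...,1]<40)&(h[...,2]>170)).astype('uint8');m[:,:205]=0;m[:,290:]=0;m[:150]=0;m[300:]=0
n,l,st,ce=cv2.connectedComponentsWithStats(m);j=1+st[1:,4].argmax();ys,xs=np.where(l==j);print(st[j])
low={x:ys[xs==x].max() for x in np.unique(xs)};print(low)
cv2.imwrite('pics/j.png',s[:,:,::-1])
E
```

```text
time_s: 23.25
tcp_pos: [0.3542, -0.0646, 0.1246]
orientation: [-0.706, -0.001, 0.709, -0.001]
ft_force: [1.8, 0.3, -2.6]
gripper_width: 0.0752
[ 0.30833114 -0.139       0.03878276] [ 0.41342104 -0.139       0.08560511] 24.015152476544642 0.11504876528234154
[ 0.35227423 -0.06423179  0.12262839] 0.0752579946269814 [ 0.45358992  0.1003011  -2.50159255]
[216 213  59  52 880]
{np.int64(216): np.int64(230), np.int64(217): np.int64(240), np.int64(218): np.int64(250), np.int64(219): np.int64(260), np.int64(220): np.int64(263), np.int64(221): np.int64(263), np.int64(222): np.int64(264), np.int64(223): np.int64(264), np.int64(224): np.int64(262), np.int64(225): np.int64(262), np.int64(226): np.int64(262), np.int64(227): np.int64(261), np.int64(228): np.int64(260), np.int64(229): np.int64(260), np.int64(230): np.int64(259), np.int64(231): np.int64(259), np.int64(232): np.int64(259), np.int64(233): np.int64(258), np.int64(234): np.int64(258), np.int64(235): np.int64(256), np.int64(236): np.int64(256), np.int64(237): np.int64(255), np.int64(238): np.int64(255), np.int64(239): np.int64(254), np.i
[... 345 characters left out ...]
nt64(248), np.int64(252): np.int64(248), np.int64(253): np.int64(247), np.int64(254): np.int64(247), np.int64(255): np.int64(246), np.int64(256): np.int64(245), np.int64(257): np.int64(245), np.int64(258): np.int64(244), np.int64(259): np.int64(244), np.int64(260): np.int64(243), np.int64(261): np.int64(242), np.int64(262): np.int64(242), np.int64(263): np.int64(242), np.int64(264): np.int64(241), np.int64(265): np.int64(241), np.int64(266): np.int64(239), np.int64(267): np.int64(239), np.int64(268): np.int64(239), np.int64(269): np.int64(238), np.int64(270): np.int64(238), np.int64(271): np.int64(237), np.int64(272): np.int64(237), np.int64(273): np.int64(236), np.int64(274): np.int64(236)}
```

Run:
```python
from h import *
def onplane(u,v,y):
    e,d=ray("side",u,v);return e+d*(y-e[1])/d[1]
for y in(-.139,):
  a,b=onplane(222,264.5,y),onplane(274.8,236.5,y);th=np.arctan2(b[2]-a[2],b[0]-a[0]);print(a,b,np.degrees(th),np.linalg.norm(a-b))
P=np.array([.3525,.1226+.0238])
for t in(18,20,22,24):
  c,s=np.cos(np.radians(t)),np.sin(np.radians(t));
  for lab,k in(("bot",0),("top",8)):
    print(t,lab,"hook",P+np.array([-(60*c-28.5*s)-k*s,-60*s-28.5*c+k*c])/1000,"strk",P+np.array([60*c+28.5*s-k*s,60*s-28.5*c+k*c])/1000)
```

```text
[ 0.31302952 -0.139       0.09996753] [ 0.42140322 -0.139       0.14633277] 23.162567429872592 0.1178753344290128
18 bot hook [0.30424359 0.10075387] strk [0.41837038 0.13783591]
18 top hook [0.30177146 0.10836232] strk [0.41589824 0.14544436]
20 bot hook [0.30586602 0.09909755] strk [0.41862913 0.14013997]
20 top hook [0.30312986 0.10661509] strk [0.41589297 0.14765751]
22 bot hook [0.30754526 0.09749886] strk [0.41880732 0.14245166]
22 top hook [0.3045484  0.10491634] strk [0.41581047 0.14986913]
24 bot hook [0.30927927 0.09595976] strk [0.41890472 0.14476815]
24 top hook [0.30602537 0.10326812] strk [0.41565083 0.15207652]
```

```bash
python3 -m handwheel '[[[0,0,45],0],[[30,-18,45],8],[[50,-35,45],17],[[80,-50,45],25],[[110,-70,45],34],[[151,-88,45],43],[[151,-88,45],51],[[151,-88,45],60],[[151,-88,45],68],[[151,-88,45],77],[[151,-88,45],86],[[151,-88,45],94]]'
python3 -m handwheel '[[[0,0,0],8],[[0,0,0],8],[[0,0,0],8]]'
python3 - <<'E'
from h import *
o=env.observe();m=R.from_quat(o['orientation']).as_matrix();print(o['tcp_pos'],m[:,0].round(3),"y ang",np.degrees(np.arctan2(m[1,1],m[0,1])),o['gripper_width'],o['ft_force'])
E
```

```text
time_s: 24.5
tcp_pos: [0.5028, -0.152, 0.1654]
orientation: [0.478, 0.517, -0.484, 0.519]
ft_force: [-0.2, 0.9, -2.4]
gripper_width: 0.0756
time_s: 24.8
tcp_pos: [0.5025, -0.1519, 0.1641]
orientation: [0.442, 0.549, -0.448, 0.55]
ft_force: [0.5, -0.2, -2.9]
gripper_width: 0.0754
[ 0.50250102 -0.1518863   0.16405589] [-0.004 -0.008 -1.   ] y ang 12.0710637132879 0.07535088968229844 [ 0.45366478 -0.17846271 -2.91987293]
```

Run:
```python
from h import *
s=env.grab_frame("side");h=cv2.cvtColor(s,cv2.COLOR_RGB2HSV)
a=np.radians(-77);ux=np.array([np.cos(a),np.sin(a),0]);uy=np.array([-ux[1],ux[0],0]);C=np.array([.502,-.150,0])
B=lambda x,y,z:C+ux*x/1000+uy*y/1000+[0,0,z/1000]
p=env.observe()['tcp_pos'];r=(p-C);print("P box",r@ux*1e3,r@uy*1e3)
for nm,x,y,z in(("hookbotL",44,-75,140.6),("hookbotR",44,75,140.6),("hooktopL",47,-75,148),("lipmouthL",50.5,-80,77),("lipmouthR",50.5,80,77),("deckedge",-62.5,-78,67),("wing",-79,0,94.5)):print(nm,np.round(px("side",B(x,y,z)),1),np.round(px("top",B(x,y,z)),1))
m=((h[...,1]<35)&(h[...,2]>185)).astype('uint8');m[:,:250]=0;m[:,400:]=0;m[:150]=0;m[300:]=0
n,l,st,ce=cv2.connectedComponentsWithStats(m)
for j in range(1,n):
  if st[j,4]>40:
    c=cv2.findContours((l==j).astype('uint8'),0,1)[0][0];print(st[j],cv2.approxPolyDP(c,3,True)[:,0].tolist())
cv2.imwrite('pics/k.png',cv2.resize(s[140:330,240:410],(537,600),interpolation=cv2.INTER_CUBIC)[:,:,::-1])
```

```text
P box 2.0398738227644446 0.2117628832954447
hookbotL [291.7 263.6] [409.3 250.6]
hookbotR [360.6 234.6] [394.  193.1]
hooktopL [292.2 262. ] [411.1 250.4]
lipmouthL [292.7 288.8] [407.3 251.9]
lipmouthR [362.4 257.4] [391.9 194. ]
deckedge [270.9 253.2] [365.6 261.2]
wing [299.6 226.7] [353.1 233.9]
[ 263  206  137   93 2548] [[267, 208], [282, 242], [278, 237], [266, 241], [271, 251], [263, 243], [298, 298], [369, 265], [368, 258], [399, 255], [393, 252], [363, 257], [353, 247], [361, 258], [293, 289], [270, 253], [282, 248], [282, 242], [294, 262], [361, 234], [344, 208], [343, 216], [351, 231], [296, 253], [288, 238], [298, 233], [282, 225], [275, 206]]
[304 217  33  15 125] [[336, 219], [323, 220], [304, 231]]
[259 266  25  29 365] [[259, 269], [270, 294], [282, 289], [276, 272], [269, 274], [266, 266]]
[337 284  32  16  45] [[368, 284], [337, 299]]
```

View pics/k.png

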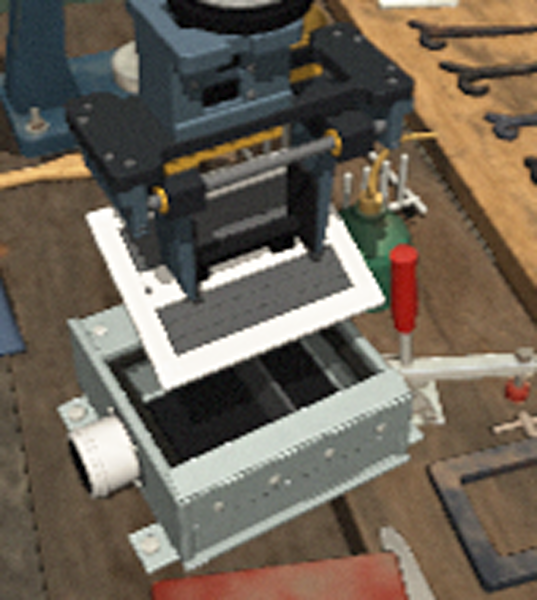

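The plate is tilted over the pocket. Its hook corners are at (294,262) and (361,234) px and the lip's mouth at (293,289)–(361,258), each within 1–2 px of prediction. I descend with the hook edge short of the lip.

```bash
python3 -m handwheel '[[[-1.5,0,-25],1],[[-1.5,0,-50],1],[[-1.5,0,-65],1],[[-1.5,0,-72],1],[[-1.5,0,-72],1],[[-1.5,0,-72],1]]'
python3 -m handwheel '[[[0,0,-2],0],[[0,0,-4],0],[[0,0,-4],0]]'
```

```text
time_s: 25.45
tcp_pos: [0.5012, -0.152, 0.0929]
orientation: [0.437, 0.553, -0.443, 0.555]
ft_force: [-0.9, 0.4, -0.5]
gripper_width: 0.0751
time_s: 25.75
tcp_pos: [0.5025, -0.1524, 0.089]
orientation: [0.437, 0.552, -0.442, 0.556]
ft_force: [2.6, 0.4, -2.1]
gripper_width: 0.0751
```

```bash
python3 -m handwheel '[[[0,0,-2],0],[[0,0,-2],0]]'
python3 -m handwheel '[[[0,0,-2],0],[[0,0,-2],0]]'
python3 - <<'E'
from h import *
s=env.grab_frame("side");h=cv2.cvtColor(s,cv2.COLOR_RGB2HSV)
m=((h[...,1]<35)&(h[...,2]>185)).astype('uint8');m[:,:250]=0;m[:,400:]=0;m[:150]=0;m[310:]=0
n,l,st,ce=cv2.connectedComponentsWithStats(m)
for j in range(1,n):
  if st[j,4]>100:
    c=cv2.findContours((l==j).astype('uint8'),0,1)[0][0];print(st[j],cv2.approxPolyDP(c,3,True)[:,0].tolist())
o=env.observe();print(o['tcp_pos'],o['ft_force'],o['gripper_width'])
E
```

```text
time_s: 25.95
tcp_pos: [0.5025, -0.1525, 0.0867]
orientation: [0.437, 0.552, -0.442, 0.556]
ft_force: [1.6, -0.1, -2.4]
gripper_width: 0.0759
time_s: 26.15
tcp_pos: [0.5025, -0.1523, 0.0849]
orientation: [0.437, 0.552, -0.442, 0.556]
ft_force: [-0.7, 1.1, 1.8]
gripper_width: 0.0752
[ 263  236  137   63 2109] [[263, 242], [298, 298], [367, 266], [368, 258], [399, 255], [393, 252], [362, 257], [343, 236], [341, 244], [350, 258], [298, 280], [291, 267], [299, 262], [297, 257], [285, 254], [277, 236], [266, 241], [271, 251]]
[305 245  31  15 121] [[335, 246], [305, 257]]
[259 266  25  29 356] [[259, 269], [270, 294], [282, 289], [276, 272], [266, 275], [266, 266]]
[ 0.50257673 -0.15236517  0.08500207] [-0.54353809  0.9206439   2.11276524] 0.07537751515751206
```

```bash
python3 -m handwheel '[[[0.7,-3,1],0],[[1.3,-6,1],0],[[2,-9,1],0],[[2,-9,1],0]]'
python3 -m handwheel '[[[0.5,-2,0],0],[[1,-4,0],0],[[1,-4,0],0]]'
```

```text
time_s: 26.6
tcp_pos: [0.5042, -0.16, 0.0864]
orientation: [0.438, 0.552, -0.442, 0.555]
ft_force: [-0.9, 7.8, 4.0]
gripper_width: 0.0756
time_s: 26.9
tcp_pos: [0.5044, -0.1609, 0.0871]
orientation: [0.44, 0.554, -0.44, 0.553]
ft_force: [-3.2, 12.8, 8.9]
gripper_width: 0.0751
```

Run:
```python
from h import *
s=env.grab_frame("side");o=env.observe();print(o['tcp_pos'],o['ft_force'],o['moment'])
cv2.imwrite('pics/l.png',cv2.resize(s[215:310,255:375],(758,600),interpolation=cv2.INTER_CUBIC)[:,:,::-1])
```

```text
[ 0.50438324 -0.16088541  0.08713354] [-2.56287476 12.10290818  7.74929242] [ 2.447833   -0.1844277   0.70327725]
```

View pics/l.png

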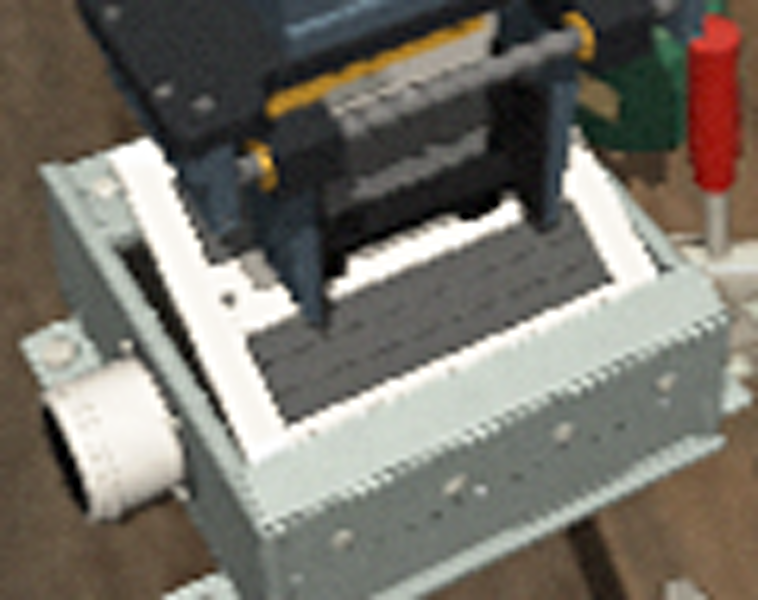

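The hook edge is now under the lip: only a thin strip of the white border shows, along (290,425)–(620,285). I ease the grip and lower the other edge along the arc.

```bash
python3 -m handwheel '[[[0,1,0],0],[[-0.5,2.5,-2],0],[[-1,4,-5],0],[[-1.5,6.5,-8],0],[[-1.7,7.3,-9],0],[[-1.7,7.3,-9],0]]' - 8
python3 -m handwheel '[[[-0.5,2,-3],0],[[-0.9,4,-6],0],[[-0.9,4,-6],0]]'
```

```text
time_s: 27.55
tcp_pos: [0.5023, -0.1532, 0.0777]
orientation: [0.44, 0.555, -0.44, 0.552]
ft_force: [-1.8, 4.0, 0.5]
gripper_width: 0.076
time_s: 27.85
tcp_pos: [0.5012, -0.1491, 0.0711]
orientation: [0.439, 0.555, -0.44, 0.552]
ft_force: [-1.4, 1.7, -1.6]
gripper_width: 0.0757
```

```bash
python3 -m handwheel '[[[0,0,-2],0],[[0,0,-4],0],[[0,0,-4],0]]'
python3 -m handwheel '[[[0,0,-2],0],[[0,0,-3],0],[[0,0,-3],0]]'
python3 - <<'E'
from h import *
s=env.grab_frame("side");t=env.grab_frame("top")
h=cv2.cvtColor(s,cv2.COLOR_RGB2HSV)
a=np.radians(-77);ux=np.array([np.cos(a),np.sin(a),0]);uy=np.array([-ux[1],ux[0],0]);C=np.array([.502,-.150,0])
B=lambda x,y,z:C+ux*x/1000+uy*y/1000+[0,0,z/1000]
for nm,x,y,z in(("strk top L flat",-60,-75,68),("strk bottom-tilt10",-59,-75,89)):print(nm,np.round(px("side",B(x,y,z)),1))
m=((h[...,1]<25)&(h[...,2]>205)).astype('uint8');m[:,:250]=0;m[:,400:]=0;m[:150]=0;m[310:]=0
n,l,st,ce=cv2.connectedComponentsWithStats(m)
for j in range(1,n):
  if st[j,4]>80:
    c=cv2.findContours((l==j).astype('uint8'),0,1)[0][0];print(st[j],cv2.approxPolyDP(c,2,True)[:,0].tolist())
E
```

```text
time_s: 28.15
tcp_pos: [0.5011, -0.1487, 0.0676]
orientation: [0.44, 0.555, -0.44, 0.552]
ft_force: [-2.0, 4.4, 3.7]
gripper_width: 0.0759
time_s: 28.45
tcp_pos: [0.5013, -0.1494, 0.066]
orientation: [0.439, 0.555, -0.44, 0.553]
ft_force: [-2.9, 1.9, 8.8]
gripper_width: 0.0757
strk top L flat [272.6 253.1]
strk bottom-tilt10 [271.9 246.6]
[ 271  241   97   57 1350] [[366, 259], [359, 260], [343, 241], [341, 249], [343, 248], [351, 258], [349, 261], [299, 283], [292, 272], [299, 267], [298, 265], [285, 261], [280, 253], [280, 246], [271, 249], [295, 288], [296, 297], [364, 267], [367, 264]]
[305 250  30  16 142] [[334, 251], [328, 254], [323, 251], [308, 258], [305, 265]]
[263 273  20  21 261] [[276, 273], [263, 277], [270, 293], [282, 288], [281, 280]]
```

```bash
python3 -m handwheel '[[[0.4,-2,0],0],[[0.7,-3,0],0],[[0.9,-4,0],0],[[0.9,-4,0],0]]'
python3 -m handwheel '[[[0.2,-1,-1],0],[[0.4,-1.5,-2],0],[[0.4,-1.5,-2],0]]'
```

```text
time_s: 28.95
tcp_pos: [0.5023, -0.154, 0.0657]
orientation: [0.439, 0.554, -0.441, 0.553]
ft_force: [0.1, 0.3, -1.6]
gripper_width: 0.0759
time_s: 29.25
tcp_pos: [0.5027, -0.1556, 0.0634]
orientation: [0.439, 0.554, -0.441, 0.553]
ft_force: [0.8, 0.5, -2.1]
gripper_width: 0.0759
```

```bash
python3 -m handwheel '[[[0,0,-2],0],[[0,0,-2],0]]'
python3 -m handwheel '[[[0,0,-2],0],[[0,0,-2],0]]'
```

```text
time_s: 29.45
tcp_pos: [0.5027, -0.1555, 0.062]
orientation: [0.439, 0.555, -0.441, 0.553]
ft_force: [-1.9, 2.0, 3.3]
gripper_width: 0.0762
time_s: 29.65
tcp_pos: [0.5027, -0.1557, 0.0612]
orientation: [0.439, 0.554, -0.441, 0.553]
ft_force: [-2.5, 0.7, 8.0]
gripper_width: 0.0758
```

```bash
python3 -m handwheel '[[[0,0,1],0],[[0,0,1],0],[[0,0,1],0],[[0,0,1],0],[[0,0,30],0],[[0,0,70],0],[[0,0,110],0],[[30,130,130],0],[[30,130,130],0],[[30,130,130],0],[[30,130,130],0]]' 0 20
python3 - <<'E'
from h import *
s=env.grab_frame("side");t=env.grab_frame("top");o=env.observe();print(o['tcp_pos'],o['ft_force'])
cv2.imwrite('pics/m.png',np.hstack([cv2.resize(s[205:310,255:375],(500,437),interpolation=cv2.INTER_CUBIC),cv2.resize(t[185:275,330:420],(300,437),interpolation=cv2.INTER_CUBIC)])[:,:,::-1])
E
```

```text
time_s: 30.75
tcp_pos: [0.5339, -0.0222, 0.1918]
orientation: [0.438, 0.555, -0.439, 0.554]
ft_force: [-0.2, -0.4, -0.0]
gripper_width: 0.0912
[ 0.53265341 -0.02530824  0.19093111] [-0.3675172  -0.11676093 -0.23331839]
```

View pics/m.png

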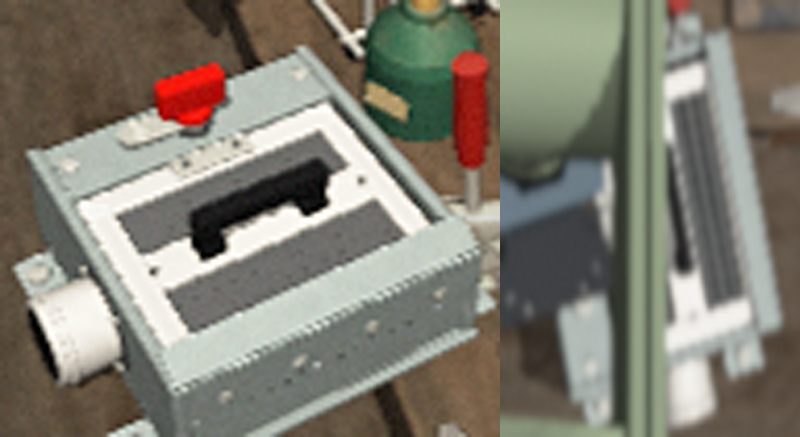

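The plate lies flat in the pocket, handle up. Its striker strip at (210,153) meets the deck and its hook edge is hidden under the lip. The latch is still open. Now I go for the wing.

```bash
python3 -m handwheel '[[[-48,-47,0],-90],[[-48,-47,0],-90],[[-48,-47,0],-90],[[-48,-47,0],-90],[[-48,-47,0],-90],[[-48,-47,0],-90],[[-48,-47,0],-90],[[-48,-47,0],-90],[[-48,-47,0],-90],[[-48,-47,0],-90],[[-48,-47,-40],-90],[[-48,-47,-70],-90]]' 130 10
python3 -m handwheel '[[[0,0,0],0]]'
python3 - <<'E'
from h import *
o=env.observe();m=R.from_quat(o['orientation']).as_matrix();print(o['tcp_pos'],"y ang",np.degrees(np.arctan2(m[1,1],m[0,1])),o['joint_positions'].round(2))
E
```

```text
time_s: 32.05
tcp_pos: [0.4839, -0.0737, 0.1197]
orientation: [-0.702, -0.081, 0.703, -0.079]
ft_force: [0.7, 0.0, -0.1]
gripper_width: 0.0448
time_s: 32.15
tcp_pos: [0.4802, -0.0744, 0.1161]
orientation: [-0.699, -0.081, 0.706, -0.078]
ft_force: [-1.6, 0.3, -1.0]
gripper_width: 0.0445
[ 0.48021134 -0.07436273  0.11605123] y ang -77.07182493949519 [-0.18  0.26  1.88  0.    1.    1.17]
```

```bash
python3 -m handwheel '[[[4.5,1.4,-10],0],[[4.5,1.4,-25],0],[[4.5,1.4,-40],0],[[4.5,1.4,-40],0],[[4.5,1.4,-40],0]]'
python3 -m handwheel '[[[0,0,0],0],[[0,0,0],0],[[0,0,0],0],[[0,0,0],0],[[0,0,0],0],[[0,0,0],0]]' 255 10
```

```text
time_s: 32.65
tcp_pos: [0.4856, -0.0734, 0.0768]
orientation: [-0.699, -0.081, 0.706, -0.078]
ft_force: [0.6, 0.8, 0.3]
gripper_width: 0.0445
time_s: 33.25
tcp_pos: [0.4851, -0.072, 0.0772]
orientation: [-0.699, -0.082, 0.706, -0.076]
ft_force: [-1.6, 5.2, 3.7]
gripper_width: 0.0119
```

```bash
python3 -m handwheel '[[[0,0.5,0],8],[[0,0.5,0],16],[[0,0.5,0],24],[[0,0.5,0],32],[[0,0.5,0],40],[[0,0.5,0],48],[[0,0.5,0],56],[[0,0.5,0],64],[[0,0.5,0],72],[[0,0.5,0],80],[[0,0.5,0],88],[[0,0.5,0],90]]' - 15
python3 -m handwheel '[[[0,0,0],2],[[0,0,0],2]]'
python3 - <<'E'
from h import *
o=env.observe();m=R.from_quat(o['orientation']).as_matrix();print(o['tcp_pos'],"y ang",np.degrees(np.arctan2(m[1,1],m[0,1])),o['moment'])
E
```

```text
time_s: 34.45
tcp_pos: [0.4859, -0.0726, 0.0772]
orientation: [0.435, 0.552, -0.444, 0.555]
ft_force: [1.4, -3.1, -2.1]
gripper_width: 0.0121
time_s: 34.65
tcp_pos: [0.4859, -0.0726, 0.0772]
orientation: [0.426, 0.56, -0.434, 0.563]
ft_force: [0.5, 0.1, -0.5]
gripper_width: 0.0119
[ 0.48592483 -0.07260037  0.0772258 ] y ang 15.062287322779834 [ 0.07531113 -0.18100408  0.02868776]
```

Turned about 92° with the wing held. I release, back off and look.

```bash
python3 -m handwheel '[[[0,0,0],0],[[0,0,0],0],[[0,0,0],0],[[0,0,0],0],[[0,0,40],0],[[0,0,90],0],[[-20,120,120],0],[[-40,200,140],0],[[-40,200,140],0],[[-40,200,140],0],[[-40,200,140],0],[[-40,200,140],0]]' 120 10
python3 - <<'E'
from h import *
s=env.grab_frame("side");t=env.grab_frame("top");o=env.observe();print(o['tcp_pos'],o['ft_force'],o['time_s'])
cv2.imwrite('pics/n.png',np.hstack([cv2.resize(s[150:310,225:425],(500,400),interpolation=cv2.INTER_CUBIC),cv2.resize(t[145:285,320:425],(300,400),interpolation=cv2.INTER_CUBIC)])[:,:,::-1])
E
```

```text
time_s: 35.85
tcp_pos: [0.4458, 0.1286, 0.2176]
orientation: [0.425, 0.56, -0.433, 0.564]
ft_force: [0.8, -0.6, -0.9]
gripper_width: 0.0486
[0.44583668 0.12655153 0.21676261] [ 0.52513816  0.30527327 -0.93568783] 35.95
```

View pics/n.png

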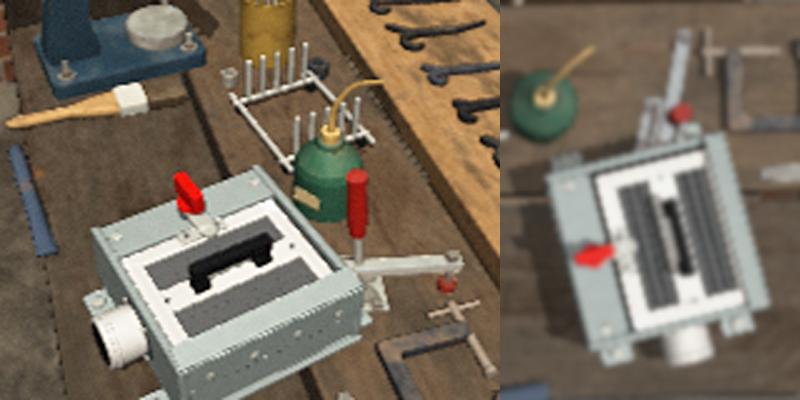

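The wing at (593,257) now lies along the box's x, with the tongue over the striker strip at (622,250). The plate is flat with its handle up. I compare the bystanders with the first picture, then hand in.

Run:
```python
from h import *
a=cv2.imread('pics/side0.png');b=env.grab_frame("side")[:,:,::-1]
d=cv2.absdiff(a,b).max(2)
for n,(x0,y0,x1,y1) in dict(can=(343,200,372,238),clamp=(375,265,435,325),tin=(320,145,336,178),brush=(228,180,286,204)).items():
  print(n,"changed px share",(d[y0:y1,x0:x1]>50).mean().round(3))
o=env.observe();print(o['ft_force'].round(1),o['time_s']);print(env.sign_off())
```

```text
can changed px share 0.005
clamp changed px share 0.0
tin changed px share 0.081
brush changed px share 0.002
[ 0.   0.7 -0.2] 36.0
the job is handed in; nothing more can be done
None
```

The filter plate is back in the intake box, handle side up and flat in its pocket, with the wing latch shut over the striker strip. I handed the job in at 36.0 s of the 69 s allowed.

**What I did**
- I drew the plate out of the rack by its top edge and eased it down flat on the bench, handle up.
- I then took the handle bar by its ends and tilted the plate about 23° by pressing its striker edge on the box's corner.
- With the plate tilted, I slid its hook edge under the lip and lowered it until it dropped off the deck edge into the pocket.
- I turned the red wing about 92° with the gripper, released it and backed off.

**Last checks**
- **Plate and latch:** in the final side and top pictures the plate looks flat and the tongue lies over the strip. The latch angle comes from the tool's turn and the pictures, not from a joint reading.
- **Bystanders:** oil can, clamp and brush show almost no change from the first picture (0–0.5% of pixels). The tin's patch changed 8%. I take that to be the plate having left the rack beside it, but I did not check further.

**What disagreed**
- **Fingertips:** touching the plate showed them about 11 mm behind the TCP, not 17 mm ahead as stated. My first grip on the plate closed on air because of this; the second, deeper one held.
- **Hooking in:** the plate met the end wall earlier than I predicted, and on lowering it first caught on the deck edge. I pushed it about 5 mm towards the lip to clear it.
- **Picture budget:** I viewed 16 pictures, six more than the budget of 10.

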